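Dial open the key lockbox

TASK

Open the key lockbox with its combination: lead the crank dial clockwise past the yellow mark twice and stop on yellow the third time; then counter-clockwise past the blue mark once and stop on blue the second time; then clockwise again, through the stiffer stretch, until you feel it come up against its rubber stop, without forcing it. Then pull the drawer fully out by its black fin and let go, leaving the things around it as they stand.

Things in the scene. Friction and masses are not known exactly. Their poses are not given: they have to be found in the camera images.
- lockbox: green steel key lockbox screwed to the bench, 138 (x) by 150 (y) by 70 mm high, low flanges 190 mm wide. Origin on the bench under the dial's axis; x from the drawer (front) to the back, y to the left seen from the drawer's side, z up. Drawer face at x = -74 mm. On top a round aluminium dial plate, radius 64 mm, with black ticks every 15 degrees, a yellow and a blue mark. Its lock really blocks the drawer.
- dial_axis (a point): point on the dial's vertical turning axis, level with the middle of the red crank knob (107 mm above the bench). The dial is a dark steel disc, radius 43 mm, top 81 mm above the bench.
- crank_grip (a point): centre of the red crank knob: an upright cylinder, 20 mm across, 30 mm high (92 to 122 mm above the bench), spinning freely on a stem on the dial. It runs on a circle of radius 34 mm about the dial's axis: pinch it from above and lead it round without turning the wrist, or push it. It stands on the dial's white pointer line: the mark dialled is the one the crank points at.
- dial (a joint): dial angle, rad, growing CLOCKWISE seen from above, counting on over turns (6.283 each). 0: crank towards the drawer; crank centre at lockbox x = -34 mm*cos(angle), y = +34 mm*sin(angle). Yellow mark at 1.20, blue mark at -0.70 (each plus any whole turns); the lock accepts each within 0.12 rad. Normally turns with 1 to 3 N at the crank.
- buffer: rubber stop hidden in the case, origin at the lockbox's. With both marks set, the last clockwise stroke runs free for 1.7 to 3.7 rad from blue (varies), takes about 6 N at the crank for 0.3 rad (10 mm) drawing the bolt, then meets this stop: force rises some 4 N per mm of crank travel. Bolt is drawn, and stays so, when the crank needs 8 to 13 N along its path; over 18 N forces the lock.
- pull_grip (a point): point to grasp on the drawer's black upright fin: 12 mm thick (lockbox y), reaching 45 mm out from the drawer's face, 27 to 67 mm above the bench; this point is on its mid-plane, 25 mm in front of the face, 49 mm above the bench
- drawer (a joint): how far the drawer is out, m: 0 shut, 0.040 fully out; it slides towards lockbox -x, takes 2 to 4 N and stays where it is left
- white_pail: white square plastic pail, 127 x 127 x 105 mm; bystander, origin at the centre of its underside
- nail_jar: small glass jar with a tan lid, 62 mm across, 85 mm high; bystander, origin at the centre of its underside
- glue_bottle: amber glue bottle with a red cap, 54 mm across, 160 mm high; bystander, origin at the centre of its underside
- screw_jar: glass jar with a red lid, 68 mm across, 95 mm high; bystander, origin at the centre of its underside
- soap_box: small white carton, 55 x 85 x 30 mm; bystander, origin at the centre of its underside
- spray_can: red spray can with a white cap, 65 mm across, 194 mm high; bystander, origin at the centre of its underside

How it is judged:
At the end, for the whole second after the job is handed in: the drawer is out by more than 34 of its 40 mm and at rest (value of joint drawer above 0.034 m and velocity of joint drawer below 0.01 m/s); the robot touches nothing.
It fails at once if the dial forced: more than 13 N on the rubber buffer (about 18 N at the crank) (contact force between buffer and anything else above 13 N).
It fails at once if a bystander moved by more than 30 mm (distance of any of white_pail, nail_jar, glue_bottle, screw_jar, soap_box, spray_can from where it was at the start of the episode above 0.03 m).
It also fails if it takes over 72 s, if anything falls off the work surface, if the arm or the gripper's body presses on something with over 40 N, if the wrist force passes 120 N, or if a joint passes its speed limit or range.

ROBOT

A 6-joint arm with a two-finger parallel gripper is mounted at the origin on the work surface; the furniture and walls round the work are solid. World frame = base frame: x ahead of the robot, y to its left, z up, the work surface at z = 0. Lengths are in m, angles in rad, forces in N, time in s.
With the tool pointing down it reaches from about 0.375 to 0.75 m from the base axis. Payload 9 kg.
Tool frame: the origin (TCP) lies midway between the tips of the shut fingers; the grasp point (between the pads) lies 19 mm behind it; z points along the fingers, y is the line along which they close (so a half turn about z gives the same grasp; the last joint's range is limited). The gripper opens to 85 mm and grips with 20 to 120 N. Pads are 22 mm wide; open, the fingers measure 114 mm over their backs; the gripper's body (76 mm by 85 mm) begins 54 mm behind the grasp point. The pads swing forward as they close: fully open they stand 13 mm farther back than shut.
Start: joints at [-0.218, 0.104, 0.097, 1.564, 0, 1.353], TCP at [0.6, 0, 0.231] pointing down, gripper open.
Joint ranges: [-2.99, 2.99], [-0.84, 1.86], [-1.1, 1.16], [-1.84, 2.11], [-1.51, 1.56], [-3.14, 3.14]. Speed limits (rad/s): [2.22, 2.22, 2.57, 3.14, 3.14, 3.14].

INTERFACE

Orientations are given as a unit quaternion [x, y, z, w].
In Python, from bench import read_state, get_image, ticket gives the robot as it stands. The module is installed in compiled form; this text tells all that it offers.
- The arm moves only by the tool drive_tool, never from a script. Its argument "deltas" is a list of rows, each a list of 3 entries, a list of its own where there are three numbers: the shift along the tool's x, y, z in m, then the turn about the tool's z in rad, then the opening, from 0 (shut) to 1 (fully open). In form: [[[tx, ty, tz], twist, gripper], ...]. A call has 1 to 20 rows; each row shifts and turns the commanded pose from where the row before left it, along the tool's axes as they then stand; what a row does not reach is not made up. A row lasts 1/12 s, in which the tool goes at most 41.7 mm and 7.16 degrees, less where a joint would pass 70% of its speed; a pose out of reach is approached as far as the arm can. A call is refused whole if a number of a shift passes 0.0417 or a number of a turn 0.125, either way. A call with a gripper value outside its range is refused whole. The fingers move at their own pace and stop on an object; "grip_force" is the grip in N (left out, the last holds). Time passes only in rows, so rows that do not move let the fingers close. It gives the time, the measured TCP pose, the force, the opening and the grip force at its end, in the units of the state.
- read_state(): the state, without advancing time (a new reading comes with each control period).
- get_image(name): name is "scene" or "side" or "wrist"; returns a dict with "color" (384x512x3 uint8, blue, green, red), "fx", "fy", "cx", "cy" (pixels), "pose" (4x4, takes a point from camera to world coordinates); the wrist camera has in their place "T_tool_cam" (4x4, takes a point from camera to tool coordinates, whose origin is the TCP and whose axes are the flange's). Camera axes: x right, y up, looking along -z (the intrinsics and any distortion apply to the point x, -y, -z); pixel columns grow to the right and rows downward; lengths in m; the calibration is good to about 2 mm. A picture is of the moment at which its call begins: read the wrist's pose just before it. There is no depth.
- ticket.hand_in(): hands the job in; it is judged then, once.
The state is a dict: "t": time; "joint_positions": joint angles; "dq": joint speeds; "joint_efforts": joint torques, N m; "tool_pos": TCP position; "tool_rot": TCP orientation; "wrist_force": force on the tool from outside, world axes, zero at the start; "torque": the same for the moment, N m; "width": finger opening in m; "gripper_force": force on a finger pad.
Only numpy, scipy, OpenCV 4.12 (cv2) and the standard library are available. Lean on these libraries where they do the work, as an engineer would, in place of code of your own. Each camera call takes 0.05 s, during which the arm holds its last target. There are 200 camera calls.

## Working session

There is one attempt and no reset: what is moved stays moved. The work goes in short steps, Python scripts to look and compute and a tool call to move; the robot and the scene stay as the last step left them, time stands still between calls to the robot, and variables do not carry over. Pictures are saved under pics/ and viewed, at most 10 in all, crops included, and the job is handed in when it is done.

Besides the shell and the picture viewer there is one more tool, called after "Call:" by a JSON object that holds its "op" and its "data". drive_tool: Moves the arm, as the interface text tells. Its arguments: {"type":"object","properties":{"deltas":{"type":"array"},"grip_force":{"type":"number"}},"required":["deltas"]}

```bash
mkdir -p pics; cat > h.py <<'E'
import numpy as np, cv2
from bench import read_state, get_image, ticket
from scipy.spatial.transform import Rotation as R
def pose(im,s=None):
    if 'pose' in im: return np.array(im['pose'])
    T=np.eye(4);T[:3,:3]=R.from_quat(s['tool_rot']).as_matrix();T[:3,3]=s['tool_pos'];return T@np.array(im['T_tool_cam'])
def ray(im,uv,z,s=None):
    P=pose(im,s);d=P[:3,:3]@np.array([(uv[0]-im['cx'])/im['fx'],-(uv[1]-im['cy'])/im['fy'],-1]);o=P[:3,3]
    return o+d*(z-o[2])/d[2]
def proj(im,p,s=None):
    q=np.linalg.inv(pose(im,s))@np.append(p,1);return im['cx']-im['fx']*q[0]/q[2], im['cy']+im['fy']*q[1]/q[2]
E
python3 - <<'E'
from h import *
s=read_state();print(s)
ims=[]
for n in("scene","side","wrist"):
    im=get_image(n);print(n,{k:np.round(v,4).tolist() for k,v in im.items() if k!='color'});ims.append(im['color']);np.save('pics/'+n,im,allow_pickle=True)
cv2.imwrite('pics/a.png',cv2.resize(ims[0],(800,600)));cv2.imwrite('pics/b.png',cv2.resize(ims[1],(800,600)));cv2.imwrite('pics/c.png',ims[2])
E
```

```text
{'t': 0.0, 'joint_positions': array([-2.17670590e-01,  1.04710846e-01,  9.64534019e-02,  1.56391170e+00,
       -6.73042751e-06,  1.35309611e+00]), 'dq': array([-0.00042821,  0.00095145, -0.00019986,  0.0031189 , -0.00019759,
       -0.00020999]), 'joint_efforts': array([ 7.03431251e-04, -5.56934094e+01,  5.03644359e+01,  1.70058967e-02,
       -2.22691165e-04, -8.28643181e-07]), 'tool_pos': array([5.99654896e-01, 1.01418149e-04, 2.30506842e-01]), 'tool_rot': array([ 7.07096137e-01,  7.07117092e-01, -3.71922662e-04, -5.76924276e-04]), 'wrist_force': array([-0.1042898 ,  0.22933034, -0.08341274]), 'torque': array([-0.04666917, -0.01372261, -0.03334104]), 'gripper_force': 0.0, 'width': 0.08559345250551832}
scene {'fx': 457.7437, 'fy': 457.7437, 'cx': 261.3792, 'cy': 186.7257, 'pose': [[0.8128, 0.3451, -0.4694, -0.2007], [-0.5826, 0.4829, -0.6538, -1.0451], [0.001, 0.8048, 0.5935, 0.9793], [0.0, 0.0, 0.0, 1.0]]}
side {'fx': 356.8939, 'fy': 356.8939, 'cx': 253.9894, 'cy': 191.7237, 'pose': [[0.9985, 0.0402, -0.0382, 0.436], [-0.0522, 0.447, -0.893, -0.913], [-0.0188, 0.8936, 0.4484, 0.5128], [0.0, 0.0, 0.0, 1.0]]}
wrist {'fx': 342.2499, 'fy': 342.2499, 'cx': 259.3787, 'cy': 194.5044, 'T_tool_cam': [[0.0004, 0.956, 0.2934, 0.0748], [1.0, -0.0008, 0.0012, -0.0016], [0.0014, 0.2934, -0.956, -0.1444], [0.0, 0.0, 0.0, 1.0]]}
```

View pics/a.png

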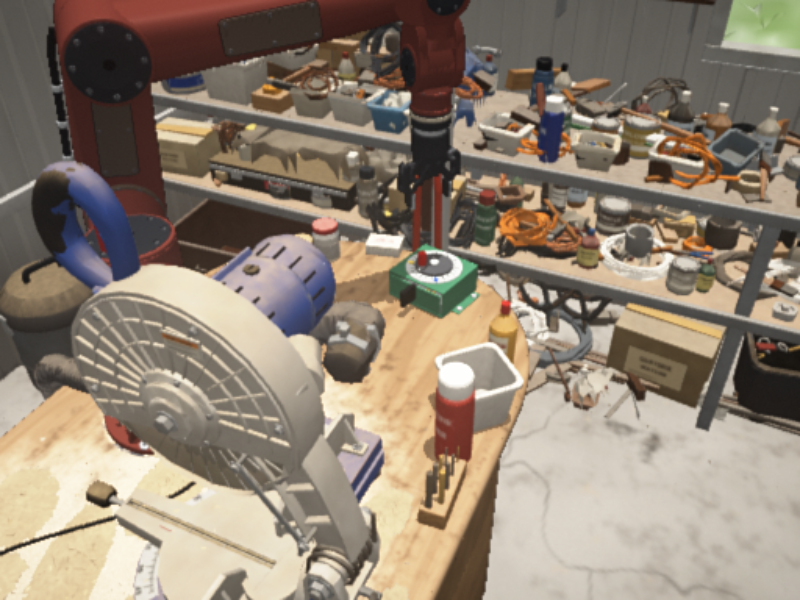

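View pics/b.png

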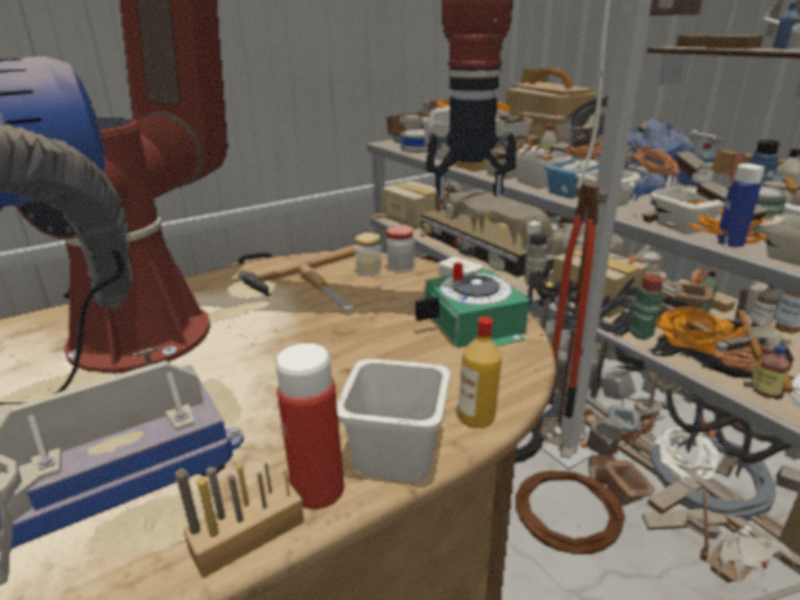

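View pics/c.png

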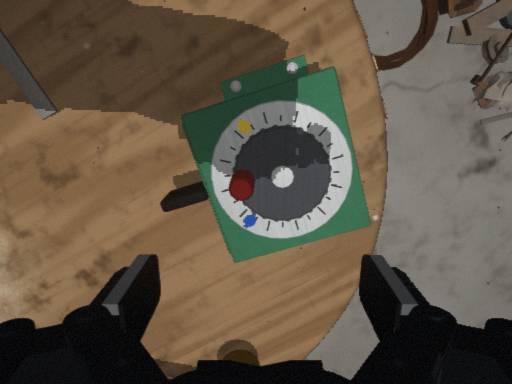

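The wrist view shows the dial hub at about (283,177), red knob (241,185), yellow mark (245,127), blue (250,221) and the fin (163–207,198). The side view shows the glue bottle, pail and spray can in front, and jars behind left. I'll measure from these.

```bash
python3 - <<'E'
from h import *
s=read_state()
im=np.load('pics/wrist.npy',allow_pickle=True).item();c=im['color'];hsv=cv2.cvtColor(c,cv2.COLOR_BGR2HSV)
def cen(lo,hi,roi):
    m=cv2.inRange(hsv,lo,hi);k=np.zeros_like(m);k[roi[1]:roi[3],roi[0]:roi[2]]=255;m&=k
    ys,xs=np.nonzero(m);return (xs.mean(),ys.mean()),len(xs),m
roi=(150,60,380,270)
y,n1,_=cen((18,150,120),(32,255,255),(230,110,262,140));b,n2,_=cen((100,120,80),(130,255,255),roi)
r1,n3,m=cen((0,150,60),(8,255,255),roi)
print(y,n1,b,n2,r1,n3)
Y=ray(im,y,.0715,s);B=ray(im,b,.0715,s)
hub,nh,_=cen((0,0,150),(180,60,255),(268,162,298,192));H=ray(im,hub,.082,s);print('hub',hub,nh)
# plate ring
g=cv2.inRange(hsv,(60,80,20),(90,255,255));cs,_=cv2.findContours(g,cv2.RETR_EXTERNAL,cv2.CHAIN_APPROX_SIMPLE)
k=max(cs,key=cv2.contourArea)
w=np.array([ray(im,p[0],.07,s)[:2] for p in k],np.float32);print('green rect',cv2.minAreaRect(w))
print('Y',Y,'B',B,'hub',H,'knob mid',ray(im,r1,.107,s))
# circle via marks: angle
for nm,P,a in(('Y',Y,1.2),('B',B,-.7)):
    d=P-H;th=np.arctan2(d[1],d[0]);  # local ang = atan2(sin a, -cos a)
    print(nm,np.hypot(*d[:2]),'yaw',th-np.arctan2(np.sin(a),-np.cos(a)))
blk=cv2.inRange(hsv,(0,0,0),(180,255,45));kk=np.zeros_like(blk);kk[180:215,155:209]=255;blk&=kk
ys,xs=np.nonzero(blk);pts=np.c_[xs,ys].astype(np.float32);print('fin px',cv2.minAreaRect(pts))
w=np.array([ray(im,p,.067,s)[:2] for p in pts],np.float32);print('fin',cv2.minAreaRect(w),w.mean(0))
d=ray(im,r1,.107,s)-H;print('knob r',np.hypot(*d[:2]),np.arctan2(d[1],d[0]))
# bystanders rough
for n in('scene','side'):
    im2=np.load(f'pics/{n}.npy',allow_pickle=True).item()
    f=lambda u,v,z:ray(im2,(u*.64,v*.64),z)[:2].round(3)
    if n=='side':print('red jar lid',f(399,233,.095),'tan',f(368,240,.085),'glue cap',f(485,325,.157),'pail rim',f(395,380,.105),'spray',f(304,355,.19),'soap',f(460,265,.03),'knob',f(458,271,.107),'hub',f(482,289,.082))
    else: print('red lid',f(326,225,.095),'soap',f(385,243,.03),'glue',f(505,306,.157),'pail',f(480,368,.105),'hub',f(435,262,.082),'knob',f(422,258,.107))
E
```

```text
(np.float64(243.64285714285714), np.float64(126.1984126984127)) 126 (np.float64(249.57522123893804), np.float64(220.18584070796462)) 113 (np.float64(240.8092243186583), np.float64(186.30398322851153)) 477
hub (np.float64(283.465034965035), np.float64(177.7237762237762)) 286
green rect ((0.6126611232757568, 0.00945059210062027), (0.13973698019981384, 0.16482165455818176), 17.087867736816406)
Y [0.58381559 0.04411664 0.0715    ] B [ 0.58830156 -0.04387297  0.0715    ] hub [6.18874241e-01 3.86488385e-04 8.20000000e-02] knob mid [ 5.82573861e-01 -4.97647426e-04  1.07000000e-01]
Y 0.05604850868214091 yaw 0.30498298708140714
B 0.05379208651085493 yaw 0.2662983227688174
fin px ((183.18148803710938, 196.38079833984375), (18.731672286987305, 46.88882827758789), 72.6459732055664)
fin ((0.5252675414085388, -0.021823536604642868), (0.04537494480609894, 0.018006008118391037), 17.68183135986328) [ 0.52674204 -0.02173229]
knob r 0.036311145867166 -3.1172413648608943
red lid [0.495 0.261] soap [0.621 0.199] glue [ 0.571 -0.282] pail [ 0.461 -0.345] hub [ 0.623 -0.   ] knob [ 0.586 -0.   ]
red jar lid [0.493 0.243] tan [0.425 0.234] glue cap [ 0.576 -0.288] pail rim [ 0.457 -0.328] spray [ 0.356 -0.395] soap [0.624 0.205] knob [ 0.586 -0.   ] hub [ 0.626 -0.027]
```

Call:
{"op": "drive_tool", "data": {"deltas": [[[0,-0.008,0.015],0.1165,0.6],[[0,-0.008,0.015],0.1165,0.6],[[0,0,0],0.1165,0.6],[[0,0,0],0.1165,0.6],[[0,0,0],0.1165,0.6],[[0,0,0],0.1165,0.6],[[0,0,0],0.1165,0.6],[[0,0,0],0.1165,0.6],[[0,0,0],0.1165,0.6],[[0,0,0],0.1165,0.6],[[0,0,0],0.1165,0.6],[[0,0,0],0,0.6],[[0,0,0],0,0.6]], "grip_force": 40}}

```text
t: 1.23
tool_pos: [0.584, 0.0009, 0.2011]
tool_rot: [0.989, 0.146, -0.0, -0.0]
wrist_force: [0.0, 0.8, 1.6]
width: 0.0513
gripper_force: 0.0
```

```bash
cat > m.py <<'E'
from h import *
s=read_state();im=get_image('wrist');np.save('pics/w2',im,allow_pickle=True);c=im['color'];cv2.imwrite('pics/d.png',c)
print(s['tool_pos'],s['joint_positions'],s['wrist_force'],R.from_quat(s['tool_rot']).as_matrix().round(3).tolist())
hsv=cv2.cvtColor(c,cv2.COLOR_BGR2HSV)
def big(lo,hi):
    m=cv2.inRange(hsv,lo,hi);cs,_=cv2.findContours(m,0,2);k=max(cs,key=cv2.contourArea)
    return k,(k[:,0].min(0)+k[:,0].max(0))/2,cv2.contourArea(k),m
for nm,lo,hi,z in(('red',(0,150,60),(8,255,255),.107),('blue',(100,120,80),(130,255,255),.0715),('yel',(20,170,120),(32,255,255),.0715)):
    k,p,a,_=big(lo,hi);print(nm,p,a,ray(im,p,z,s))
k,_,a,_=big((60,80,20),(90,255,255));w=np.array([ray(im,q[0],.07,s)[:2] for q in k],np.float32);print('green',cv2.minAreaRect(w))
E
python3 m.py
```

```text
[0.58397547 0.00094901 0.20108262] [-2.22167536e-01  5.12841091e-02 -1.28486203e-02  1.50699109e+00
  4.65597048e-06  2.62655113e+00] [0.01583393 0.79652731 1.61208184] [[0.957, 0.289, -0.0], [0.289, -0.957, 0.0], [-0.0, -0.0, -1.0]]
red [258.5 196. ] 611.0 [0.58230354 0.0015791  0.107     ]
blue [311.5 192.5] 124.0 [ 0.58738286 -0.04307843  0.0715    ]
yel [208.  167.5] 109.0 [0.58307409 0.04504173 0.0715    ]
green ((0.6156846284866333, 0.003565393388271332), (0.1374162882566452, 0.1515079289674759), 17.037324905395508)
```

View pics/d.png

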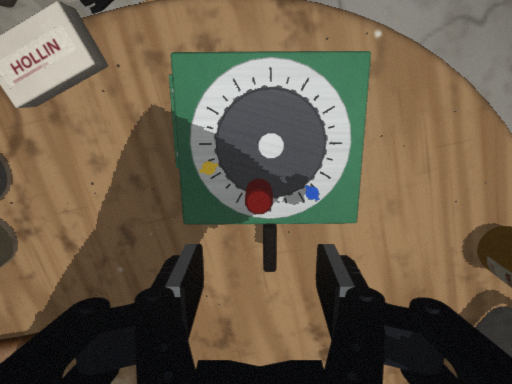

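The close view shows the hub at (271,145), knob (259,196), blue (312,193), yellow (208,167) and the fin at (270,248). The green top measures 137×151 mm as it should, yaw ≈ 0.297. So the axis is ≈ (0.617, 0.002), the knob radius comes out at 34.7 mm (true 34), and the crank angle is ≈ 0.28. I'll descend and pinch.

Call:
{"op": "drive_tool", "data": {"deltas": [[[-0.0012,-0.0009,0.027],0.004,0.6],[[0,0,0.027],0,0.6],[[0,0,0.027],0,0.6],[[0,0,0.027],0,0.6],[[0,0,0],0,0.6],[[0,0,0],0,0],[[0,0,0],0,0],[[0,0,0],0,0],[[0,0,0],0,0],[[0,0,0],0,0],[[0,0,0],0,0]], "grip_force": 40}}

```text
t: 2.2
tool_pos: [0.5838, 0.0012, 0.0957]
tool_rot: [0.99, 0.142, 0.001, 0.001]
wrist_force: [-2.2, 0.1, 7.8]
width: 0.0186
gripper_force: 39.5
```

```bash
python3 - <<'E'
from h import *
s=read_state();print(s['wrist_force'],s['tool_pos'])
a=0.28+np.arange(0,21)*2*np.pi/20
x=-34*np.cos(a);y=34*np.sin(a)
for i in range(20): print(round(x[i+1]-x[i],1),round(-(y[i+1]-y[i]),1),end=' | ')
a0=0.28
E
```

```text
[-2.18914554  0.11549424  7.79111345] [0.58383528 0.00115536 0.09565746]
4.5 -9.6 | 7.3 -7.8 | 9.3 -5.2 | 10.4 -2.0 | 10.6 1.3 | 9.6 4.5 | 7.8 7.3 | 5.2 9.3 | 2.0 10.4 | -1.3 10.6 | -4.5 9.6 | -7.3 7.8 | -9.3 5.2 | -10.4 2.0 | -10.6 -1.3 | -9.6 -4.5 | -7.8 -7.3 | -5.2 -9.3 | -2.0 -10.4 | 1.3 -10.6 |
```

Call:
{"op": "drive_tool", "data": {"deltas": [[[0.0045,-0.0096,-0.002],0,0],[[0.0073,-0.0078,0],0,0],[[0.0093,-0.0052,0],0,0],[[0.0104,-0.002,0],0,0],[[0.0106,0.0013,0],0,0],[[0,0,0],0,0]]}}

```text
t: 2.7
tool_pos: [0.6187, 0.0363, 0.0959]
tool_rot: [0.99, 0.143, 0.001, 0.0]
wrist_force: [1.6, -0.8, 0.6]
width: 0.0183
gripper_force: 41.9
```

```bash
cat > f.py <<'E'
from h import *
s=read_state();f=s['wrist_force'];y=.297
d=s['tool_pos'][:2]-np.array([.617,.002]);L=np.array([[np.cos(y),np.sin(y)],[-np.sin(y),np.cos(y)]])
l=L@d;fl=L@f[:2];a=np.arctan2(l[1],-l[0]);r=np.hypot(*l)
t=np.array([np.sin(a),np.cos(a)]);n=l/r
print('t',s['t'],'local mm',(l*1e3).round(1),'r',r*1e3,'ang',a,'F tang(resist)',-fl@t,'F radial',fl@n,'f',f.round(1),'w',s['width'],'tq',s['torque'].round(2))
E
python3 f.py
```

```text
t 2.7 local mm [11.6 32.3] r 34.37902188362777 ang 1.9161677019068322 F tang(resist) -1.6280255046789587 F radial -0.7703751575288997 f [ 1.6 -0.8  0.6] w 0.01826287836122159 tq [-0.28 -0.3  -0.05]
```

Call:
{"op": "drive_tool", "data": {"deltas": [[[0.0096,0.0045,0],0,0],[[0.0078,0.0073,0],0,0],[[0.0052,0.0093,0],0,0],[[0.002,0.0104,0],0,0],[[-0.0013,0.0106,0],0,0],[[-0.0045,0.0096,0],0,0],[[-0.0073,0.0078,0],0,0],[[-0.0093,0.0052,0],0,0],[[-0.0104,0.002,0],0,0],[[-0.0106,-0.0013,0],0,0],[[-0.0096,-0.0045,0],0,0],[[-0.0078,-0.0073,0],0,0],[[-0.0052,-0.0093,0],0,0],[[-0.002,-0.0104,0],0,0],[[0.0013,-0.0106,0],0,0],[[0.0045,-0.0096,0],0,0],[[0.0073,-0.0078,0],0,0],[[0.0093,-0.0052,0],0,0],[[0.0104,-0.002,0],0,0],[[0.0106,0.0013,0],0,0]]}}

```text
t: 4.37
tool_pos: [0.616, 0.0364, 0.0957]
tool_rot: [0.99, 0.142, -0.001, -0.0]
wrist_force: [-2.2, -1.1, 6.2]
width: 0.0187
gripper_force: 42.5
```

```bash
python3 f.py
```

```text
t 4.3667 local mm [ 9.1 33.1] r 34.36998009992051 ang 1.8384422220869179 F tang(resist) 2.2314101618538715 F radial -1.0758946781481171 f [-2.2 -1.1  6.2] w 0.018724285706608307 tq [-0.47  0.51  0.01]
```

Call:
{"op": "drive_tool", "data": {"deltas": [[[0.0096,0.0045,0],0,0],[[0.0078,0.0073,0],0,0],[[0.0052,0.0093,0],0,0],[[0.002,0.0104,0],0,0],[[-0.0013,0.0106,0],0,0],[[-0.0045,0.0096,0],0,0],[[-0.0073,0.0078,0],0,0],[[-0.0093,0.0052,0],0,0],[[-0.0104,0.002,0],0,0],[[-0.0106,-0.0013,0],0,0],[[-0.0096,-0.0045,0],0,0],[[-0.0078,-0.0073,0],0,0],[[-0.0052,-0.0093,0],0,0],[[-0.002,-0.0104,0],0,0],[[0.0013,-0.0106,0],0,0],[[0.0045,-0.0096,0],0,0],[[0.0073,-0.0078,0],0,0],[[0,0,0],0,0],[[0,0,0],0,0]]}}

```text
t: 5.95
tool_pos: [0.5895, 0.0213, 0.0957]
tool_rot: [0.99, 0.142, 0.0, 0.0]
wrist_force: [2.3, -0.9, 5.2]
width: 0.0182
gripper_force: 42.4
```

```bash
python3 f.py; python3 - <<'E'
from h import *
s=read_state();im=get_image('wrist');cv2.imwrite('pics/e.png',cv2.resize(im['color'][40:280,130:400],None,fx=2.2,fy=2.2,interpolation=2))
E
```

```text
t 5.95 local mm [-20.7  26.5] r 33.60020511291211 ang 0.9076708840280977 F tang(resist) -0.5626922618508824 F radial -2.3892622844985603 f [ 2.3 -0.9  5.2] w 0.018228332165323883 tq [-0.16 -0.56  0.  ]
```

View pics/e.png

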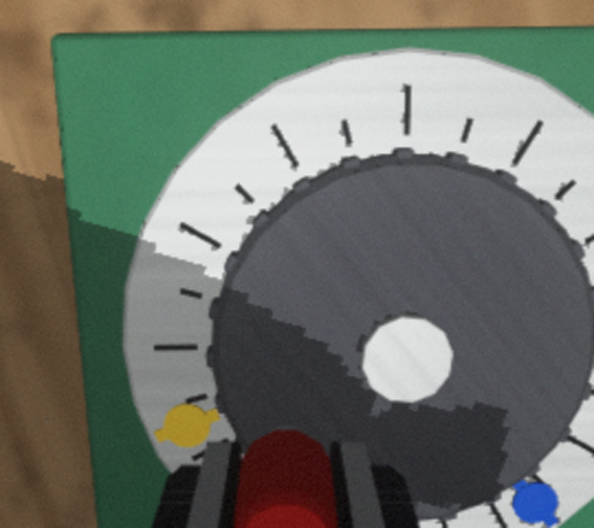

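The crop shows the knob (285,430 to the bottom) short of the yellow mark at (187,427), with the hub at (408,360). That fits the computed 0.91 rad, so I'll go on 0.28.

Call:
{"op": "drive_tool", "data": {"deltas": [[[0.004,-0.0028,0],0,0],[[0.0044,-0.0019,0],0,0],[[0,0,0],0,0],[[0,0,0],0,0],[[0,0,0],0,0]]}}

```text
t: 6.42
tool_pos: [0.5956, 0.0281, 0.0957]
tool_rot: [0.99, 0.142, -0.0, -0.0]
wrist_force: [0.1, 1.1, 7.0]
width: 0.0185
gripper_force: 42.7
```

```bash
python3 f.py; python3 - <<'E'
from h import *
s=read_state();im=get_image('wrist');cv2.imwrite('pics/e2.png',cv2.resize(im['color'][40:300,130:400],None,fx=2.2,fy=2.2,interpolation=2))
c=im['color'];hsv=cv2.cvtColor(c,cv2.COLOR_BGR2HSV)
for nm,lo,hi,z in(('blue',(100,120,80),(130,255,255),.0715),('yel',(20,150,100),(32,255,255),.0715)):
    m=cv2.inRange(hsv,lo,hi);cs,_=cv2.findContours(m,0,2);k=max(cs,key=cv2.contourArea);p=(k[:,0].min(0)+k[:,0].max(0))/2;print(nm,p,cv2.contourArea(k),ray(im,p,z,s))
# hub: bright round blob
g=cv2.inRange(hsv,(0,0,170),(180,50,255));cs,_=cv2.findContours(g,0,2)
for k in cs:
    a=cv2.contourArea(k);(x,y),r=cv2.minEnclosingCircle(k)
    if a>300 and a/(3.14*r*r)>.8: print('hub',x,y,r,ray(im,(x,y),.083,s))
E
```

```text
t 6.4167 local mm [-12.8  31.2] r 33.74396377237177 ang 1.181318355541661 F tang(resist) -0.7271147574339907 F radial 0.7771774850915686 f [0.1 1.1 7. ] w 0.0185112393093271 tq [ 0.18 -0.03  0.  ]
blue [380.5 281. ] 288.5 [ 0.58642995 -0.04471375  0.0715    ]
yel [220.  244.5] 101.0 [0.58280398 0.04694734 0.0715    ]
```

```bash
python3 - <<'E'
import numpy as np
a=1.19-np.arange(0,21)*2*np.pi/20
x=-34*np.cos(a);y=34*np.sin(a)
print(', '.join(f'[[{(x[i+1]-x[i])/1e3:.4f}, {-(y[i+1]-y[i])/1e3:.4f}, 0], 0, 0]' for i in range(20)))
E
```

```text
[[-0.0091, 0.0054, 0], 0, 0], [[-0.0070, 0.0080, 0], 0, 0], [[-0.0042, 0.0098, 0], 0, 0], [[-0.0010, 0.0106, 0], 0, 0], [[0.0024, 0.0104, 0], 0, 0], [[0.0054, 0.0091, 0], 0, 0], [[0.0080, 0.0070, 0], 0, 0], [[0.0098, 0.0042, 0], 0, 0], [[0.0106, 0.0010, 0], 0, 0], [[0.0104, -0.0024, 0], 0, 0], [[0.0091, -0.0054, 0], 0, 0], [[0.0070, -0.0080, 0], 0, 0], [[0.0042, -0.0098, 0], 0, 0], [[0.0010, -0.0106, 0], 0, 0], [[-0.0024, -0.0104, 0], 0, 0], [[-0.0054, -0.0091, 0], 0, 0], [[-0.0080, -0.0070, 0], 0, 0], [[-0.0098, -0.0042, 0], 0, 0], [[-0.0106, -0.0010, 0], 0, 0], [[-0.0104, 0.0024, 0], 0, 0]
```

Call:
{"op": "drive_tool", "data": {"deltas": [[[-0.0091,0.0054,0],0,0],[[-0.007,0.008,0],0,0],[[-0.0042,0.0098,0],0,0],[[-0.001,0.0106,0],0,0],[[0.0024,0.0104,0],0,0],[[0.0054,0.0091,0],0,0],[[0.008,0.007,0],0,0],[[0.0098,0.0042,0],0,0],[[0.0106,0.001,0],0,0],[[0.0104,-0.0024,0],0,0],[[0.0091,-0.0054,0],0,0],[[0.007,-0.008,0],0,0],[[0.0042,-0.0098,0],0,0],[[0.001,-0.0106,0],0,0],[[-0.0024,-0.0104,0],0,0],[[-0.0054,-0.0091,0],0,0],[[-0.008,-0.007,0],0,0],[[-0.0098,-0.0042,0],0,0],[[-0.0106,-0.001,0],0,0],[[-0.0104,0.0024,0],0,0]]}}

```text
t: 8.13
tool_pos: [0.5954, 0.0282, 0.0957]
tool_rot: [0.99, 0.142, 0.0, 0.0]
wrist_force: [6.2, -3.8, 4.6]
width: 0.0185
gripper_force: 42.3
```

Call:
{"op": "drive_tool", "data": {"deltas": [[[-0.0091,0.0054,0],0,0],[[-0.007,0.008,0],0,0],[[-0.0042,0.0098,0],0,0],[[-0.001,0.0106,0],0,0],[[0.0024,0.0104,0],0,0],[[0,0,0],0,0],[[0,0,0],0,0]]}}

```text
t: 8.72
tool_pos: [0.5913, -0.0196, 0.0956]
tool_rot: [0.99, 0.142, 0.002, -0.001]
wrist_force: [8.9, 7.0, 3.0]
width: 0.0185
gripper_force: 42.2
```

```bash
python3 f.py
```

```text
t 8.7167 local mm [-30.9 -13.1] r 33.53077338736119 ang -0.40145210836603046 F tang(resist) 0.3803320129964863 F radial -11.267737427459226 f [8.9 7.  3. ] w 0.01850638527072571 tq [ 1.19 -1.95  0.01]
```

Call:
{"op": "drive_tool", "data": {"deltas": [[[0.0029,0.0042,0],0,0],[[0.003,0.004,0],0,0],[[0,0,0],0,0],[[0,0,0],0,0],[[0,0,0],0,0]]}}

```text
t: 9.13
tool_pos: [0.5983, -0.0258, 0.0956]
tool_rot: [0.99, 0.142, 0.001, -0.001]
wrist_force: [3.2, 3.4, 6.3]
width: 0.0185
gripper_force: 42.6
```

```bash
python3 f.py;  python3 - <<'E'
from h import *
s=read_state();im=get_image('wrist');cv2.imwrite('pics/e3.png',cv2.resize(im['color'][40:300,130:400],None,fx=2.2,fy=2.2,interpolation=2))
E
```

```text
t 9.1333 local mm [-26.  -21.1] r 33.506963508895836 ang -0.6808171195826889 F tang(resist) 0.8092080575269471 F radial -4.607643505845204 f [3.2 3.4 6.3] w 0.018532668334252364 tq [ 0.79 -0.85  0.03]
```

View pics/e3.png

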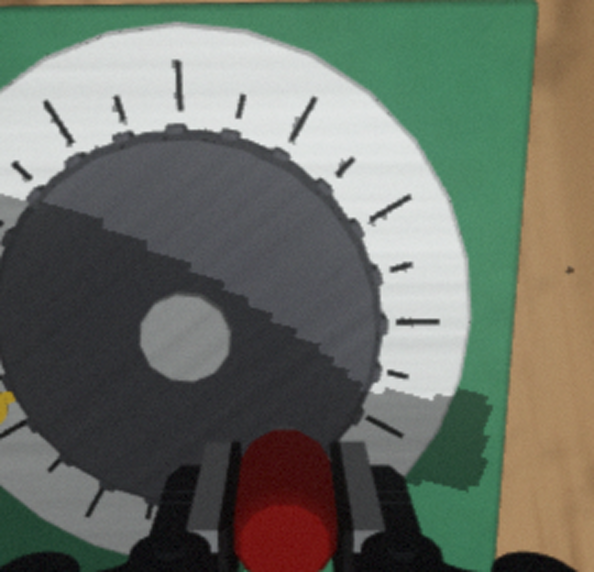

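The knob (285,500) now stands over the blue mark, hiding it; the computed angle is −0.68. Now the clockwise stroke: 1.5 rad free, then small steps with force checks.

```bash
python3 - <<'E'
import numpy as np
def tab(a):
    x=-34*np.cos(a);y=34*np.sin(a)
    print(', '.join(f'{q:.2f}:[{x[i+1]-x[i]:.1f},{-(y[i+1]-y[i]):.1f}]' for i,q in enumerate(a[1:])))
tab(-.69+np.arange(0,6)*.3); tab(.81+np.arange(0,24)*.11)
E
```

```text
-0.39:[-5.2,-8.7], -0.09:[-2.4,-9.9], 0.21:[0.6,-10.1], 0.51:[3.6,-9.5], 0.81:[6.2,-8.0]
0.92:[2.8,-2.4], 1.03:[3.1,-2.1], 1.14:[3.3,-1.7], 1.25:[3.5,-1.4], 1.36:[3.6,-1.0], 1.47:[3.7,-0.6], 1.58:[3.7,-0.2], 1.69:[3.7,0.2], 1.80:[3.7,0.6], 1.91:[3.6,1.0], 2.02:[3.5,1.4], 2.13:[3.3,1.8], 2.24:[3.1,2.2], 2.35:[2.8,2.5], 2.46:[2.5,2.8], 2.57:[2.2,3.0], 2.68:[1.8,3.3], 2.79:[1.5,3.4], 2.90:[1.1,3.6], 3.01:[0.7,3.7], 3.12:[0.3,3.7], 3.23:[-0.1,3.7], 3.34:[-0.5,3.7]
```

Call:
{"op": "drive_tool", "data": {"deltas": [[[-0.0052,-0.0087,0],0,0],[[-0.0024,-0.0099,0],0,0],[[0.0006,-0.0101,0],0,0],[[0.0036,-0.0095,0],0,0],[[0.0062,-0.008,0],0,0],[[0,0,0],0,0],[[0,0,0],0,0],[[0,0,0],0,0]]}}

```text
t: 9.85
tool_pos: [0.588, 0.019, 0.0957]
tool_rot: [0.99, 0.142, 0.0, 0.0]
wrist_force: [2.3, -0.4, 6.0]
width: 0.0185
gripper_force: 42.6
```

```bash
python3 f.py
```

```text
t 9.85 local mm [-22.7  24.7] r 33.57454081774841 ang 0.8273067904446334 F tang(resist) -0.8348810807468321 F radial -2.1332669823250248 f [ 2.3 -0.4  6. ] w 0.018525793809271295 tq [-0.11 -0.65 -0.02]
```

Call:
{"op": "drive_tool", "data": {"deltas": [[[0.0028,-0.0024,0],0,0],[[0.0031,-0.0021,0],0,0],[[0,0,0],0,0],[[0,0,0],0,0]]}}

```text
t: 10.18
tool_pos: [0.5923, 0.0249, 0.0957]
tool_rot: [0.99, 0.142, 0.0, 0.0]
wrist_force: [2.6, -0.5, 7.3]
width: 0.0184
gripper_force: 42.7
```

```bash
python3 f.py
```

```text
t 10.1833 local mm [-16.9  29.1] r 33.69194714518194 ang 1.0447167782701885 F tang(resist) -1.3875180291280287 F radial -2.2104929155140858 f [ 2.6 -0.5  7.3] w 0.018449208143124382 tq [-0.12 -0.52 -0.02]
```

Call:
{"op": "drive_tool", "data": {"deltas": [[[0.0033,-0.0017,0],0,0],[[0.0035,-0.0014,0],0,0]]}}

```text
t: 10.35
tool_pos: [0.5974, 0.0296, 0.0957]
tool_rot: [0.99, 0.142, -0.0, 0.0]
wrist_force: [-0.2, -0.3, 8.6]
width: 0.0182
gripper_force: 42.8
```

```bash
python3 f.py
```

```text
t 10.35 local mm [-10.6  32.1] r 33.86573177122311 ang 1.251108054400888 F tang(resist) 0.31554060694775043 F radial -0.1199422060199129 f [-0.2 -0.3  8.6] w 0.018202699800456693 tq [-0.34  0.02  0.03]
```

Call:
{"op": "drive_tool", "data": {"deltas": [[[0.0036,-0.001,0],0,0],[[0.0037,-0.0006,0],0,0]]}}

```text
t: 10.52
tool_pos: [0.604, 0.0334, 0.0957]
tool_rot: [0.99, 0.142, -0.001, -0.0]
wrist_force: [-0.6, -0.1, 9.4]
width: 0.0183
gripper_force: 42.9
```

```bash
python3 f.py
```

```text
t 10.5167 local mm [-3.2 33.9] r 34.028968172592364 ang 1.4756066146140645 F tang(resist) 0.5307633487694068 F radial 0.1612330866248577 f [-0.6 -0.1  9.4] w 0.01828424944940771 tq [-0.18  0.19  0.06]
```

Call:
{"op": "drive_tool", "data": {"deltas": [[[0.0037,-0.0002,0],0,0],[[0.0037,0.0002,0],0,0]]}}

```text
t: 10.68
tool_pos: [0.6111, 0.0357, 0.0957]
tool_rot: [0.99, 0.142, -0.001, -0.0]
wrist_force: [-0.8, 0.1, 10.4]
width: 0.0185
gripper_force: 42.9
```

```bash
python3 f.py
```

```text
t 10.6833 local mm [ 4.2 33.9] r 34.19203413993625 ang 1.6935912297365743 F tang(resist) 0.8017435786741107 F radial 0.26797624257872604 f [-0.8  0.1 10.4] w 0.018537415550688212 tq [-0.09  0.2  -0.  ]
```

Call:
{"op": "drive_tool", "data": {"deltas": [[[0.0037,0.0006,0],0,0],[[0.0036,0.001,0],0,0]]}}

```text
t: 10.85
tool_pos: [0.6186, 0.0364, 0.0957]
tool_rot: [0.99, 0.142, -0.0, -0.0]
wrist_force: [-0.8, 0.2, 9.1]
width: 0.0186
gripper_force: 42.9
```

```bash
python3 f.py
```

```text
t 10.85 local mm [11.5 32.4] r 34.385577384418376 ang 1.9129493571457103 F tang(resist) 0.8209309623827475 F radial 0.19008877104183125 f [-0.8  0.2  9.1] w 0.01859733753960808 tq [ 0.17  0.21 -0.04]
```

Call:
{"op": "drive_tool", "data": {"deltas": [[[0.0035,0.0014,0],0,0],[[0.0033,0.0018,0],0,0]]}}

```text
t: 11.02
tool_pos: [0.626, 0.0353, 0.0957]
tool_rot: [0.99, 0.142, -0.0, -0.001]
wrist_force: [-0.7, 0.9, 9.8]
width: 0.0183
gripper_force: 42.9
```

```bash
python3 f.py
```

```text
t 11.0167 local mm [18.4 29.2] r 34.51568960601785 ang 2.1328757792049906 F tang(resist) 0.9384214849004285 F radial 0.6619471325071431 f [-0.7  0.9  9.8] w 0.018303035872003943 tq [0.31 0.11 0.03]
```

Call:
{"op": "drive_tool", "data": {"deltas": [[[0.0031,0.0022,0],0,0],[[0.0028,0.0025,0],0,0]]}}

```text
t: 11.18
tool_pos: [0.6332, 0.0326, 0.0957]
tool_rot: [0.99, 0.142, -0.0, -0.001]
wrist_force: [0.2, 3.9, 8.7]
width: 0.0182
gripper_force: 42.8
```

```bash
python3 f.py
```

```text
t 11.1833 local mm [24.4 24.6] r 34.62765677884044 ang 2.353498626070782 F tang(resist) 1.61644528227333 F radial 3.596158277961271 f [0.2 3.9 8.7] w 0.01817905340018031 tq [ 0.6  -0.06  0.04]
```

Call:
{"op": "drive_tool", "data": {"deltas": [[[0.0027,0.0026,0],0,0],[[0.0023,0.0028,0],0,0]]}}

```text
t: 11.35
tool_pos: [0.6395, 0.0286, 0.0957]
tool_rot: [0.99, 0.142, -0.0, -0.0]
wrist_force: [-0.4, 0.9, 9.3]
width: 0.0183
gripper_force: 42.8
```

```bash
python3 f.py
```

```text
t 11.35 local mm [29.3 18.9] r 34.820835579405184 ang 2.569112170373593 F tang(resist) 0.8767036644513381 F radial 0.4618919505862651 f [-0.4  0.9  9.3] w 0.018265398592971334 tq [0.23 0.03 0.07]
```

Call:
{"op": "drive_tool", "data": {"deltas": [[[0.0018,0.0033,0],0,0],[[0.0015,0.0034,0],0,0]]}}

```text
t: 11.52
tool_pos: [0.6447, 0.0232, 0.0957]
tool_rot: [0.99, 0.142, -0.0, -0.001]
wrist_force: [1.5, 3.2, 7.5]
width: 0.0185
gripper_force: 42.7
```

```bash
python3 f.py
```

```text
t 11.5167 local mm [32.7 12.1] r 34.87162681003756 ang 2.7862559648883143 F tang(resist) 1.603649840535862 F radial 3.1385890283123126 f [1.5 3.2 7.5] w 0.018517397854027087 tq [ 0.44 -0.23  0.04]
```

Call:
{"op": "drive_tool", "data": {"deltas": [[[0.0013,0.0035,0],0,0],[[0.0009,0.0036,0],0,0]]}}

```text
t: 11.68
tool_pos: [0.6485, 0.0172, 0.0957]
tool_rot: [0.99, 0.142, -0.0, -0.001]
wrist_force: [-2.0, 5.5, 10.1]
width: 0.0186
gripper_force: 43.0
```

```bash
python3 f.py
```

```text
t 11.6833 local mm [34.6  5.3] r 34.96775745965941 ang 2.9883877849065543 F tang(resist) 5.795179754025131 F radial 0.5394926865989285 f [-2.   5.5 10.1] w 0.0186026289344955 tq [1.21 0.48 0.01]
```

Call:
{"op": "drive_tool", "data": {"deltas": [[[0.0003,0.0012,0],0,0],[[0.0002,0.0013,0],0,0]]}}

```text
t: 11.85
tool_pos: [0.6494, 0.0153, 0.0957]
tool_rot: [0.99, 0.142, -0.0, -0.001]
wrist_force: [-2.4, 6.5, 9.4]
width: 0.0185
gripper_force: 43.0
```

```bash
python3 f.py
```

```text
t 11.85 local mm [34.8  3.2] r 34.966974530436225 ang 3.0493287994482934 F tang(resist) 6.975731914727464 F radial 0.22760143699396765 f [-2.4  6.5  9.4] w 0.01851177591489441 tq [1.11 0.41 0.02]
```

Call:
{"op": "drive_tool", "data": {"deltas": [[[0.0001,0.001,0],0,0]]}}

```text
t: 11.93
tool_pos: [0.6497, 0.0144, 0.0957]
tool_rot: [0.99, 0.142, -0.001, -0.001]
wrist_force: [-2.4, 5.1, 10.9]
width: 0.0186
gripper_force: 43.0
```

```bash
python3 f.py
```

```text
t 11.9333 local mm [34.9  2.3] r 34.972159192640774 ang 3.0752787137740585 F tang(resist) 5.60088913896895 F radial -0.4379996502570902 f [-2.4  5.1 10.9] w 0.01864405895044172 tq [1.16 0.39 0.01]
```

Call:
{"op": "drive_tool", "data": {"deltas": [[[0.0001,0.001,0],0,0]]}}

```text
t: 12.02
tool_pos: [0.65, 0.0136, 0.0956]
tool_rot: [0.99, 0.142, -0.001, -0.001]
wrist_force: [-2.6, 5.7, 10.7]
width: 0.0185
gripper_force: 43.0
```

```bash
python3 f.py
```

```text
t 12.0167 local mm [34.9  1.4] r 34.96387428566673 ang 3.101119659487597 F tang(resist) 6.270651046618817 F radial -0.5907612614879021 f [-2.6  5.7 10.7] w 0.0184882271099804 tq [1.19 0.45 0.01]
```

Call:
{"op": "drive_tool", "data": {"deltas": [[[0,0.001,0],0,0]]}}

```text
t: 12.1
tool_pos: [0.6503, 0.0126, 0.0956]
tool_rot: [0.99, 0.142, -0.0, -0.001]
wrist_force: [-2.1, 5.8, 9.9]
width: 0.0184
gripper_force: 43.0
```

```bash
python3 f.py
```

```text
t 12.1 local mm [35.   0.4] r 34.96306558948337 ang 3.130159933230667 F tang(resist) 6.187717863579763 F radial -0.2789080024188123 f [-2.1  5.8  9.9] w 0.01838771217366201 tq [ 1.16  0.32 -0.03]
```

Call:
{"op": "drive_tool", "data": {"deltas": [[[0,0.001,0],0,0]]}}

```text
t: 12.18
tool_pos: [0.6506, 0.0117, 0.0957]
tool_rot: [0.99, 0.142, -0.0, -0.001]
wrist_force: [-1.5, 6.1, 10.8]
width: 0.0189
gripper_force: 43.0
```

Call:
{"op": "drive_tool", "data": {"deltas": [[[-0.0001,0.001,0],0,0]]}}

```text
t: 12.27
tool_pos: [0.6508, 0.0107, 0.0957]
tool_rot: [0.99, 0.142, -0.0, -0.001]
wrist_force: [-0.9, 6.3, 9.9]
width: 0.0184
gripper_force: 43.0
```

```bash
python3 f.py
```

```text
t 12.2667 local mm [34.9 -1.6] r 34.9528196310886 ang -3.096928621320142 F tang(resist) 6.373131168419447 F radial 0.699390506324556 f [-0.9  6.3  9.9] w 0.018435240848162192 tq [1.19 0.23 0.03]
```

Call:
{"op": "drive_tool", "data": {"deltas": [[[-0.0001,0.001,0],0,0]]}}

```text
t: 12.35
tool_pos: [0.6511, 0.0098, 0.0957]
tool_rot: [0.99, 0.142, -0.0, -0.001]
wrist_force: [-1.4, 6.3, 9.2]
width: 0.0186
gripper_force: 42.9
```

Call:
{"op": "drive_tool", "data": {"deltas": [[[-0.0001,0.001,0],0,0]]}}

```text
t: 12.43
tool_pos: [0.6513, 0.0088, 0.0956]
tool_rot: [0.99, 0.142, -0.0, -0.001]
wrist_force: [-1.3, 6.4, 9.8]
width: 0.0183
gripper_force: 42.9
```

```bash
python3 f.py
```

```text
t 12.4333 local mm [34.8 -3.6] r 34.94784289989434 ang -3.039811536435853 F tang(resist) 6.551047475873696 F radial 0.009014065119453902 f [-1.3  6.4  9.8] w 0.018290833014257966 tq [ 1.26  0.1  -0.  ]
```

Angle ≈ 3.24. I expect the stop within a couple of mm.

Call:
{"op": "drive_tool", "data": {"deltas": [[[-0.0001,0.001,0],0,0]]}}

```text
t: 12.52
tool_pos: [0.6514, 0.0079, 0.0957]
tool_rot: [0.99, 0.142, -0.0, -0.001]
wrist_force: [-0.7, 7.3, 9.7]
width: 0.0185
gripper_force: 42.9
```

```bash
python3 f.py
```

```text
t 12.5167 local mm [34.6 -4.4] r 34.925022256095644 ang -3.0148558857015004 F tang(resist) 7.330396283202492 F radial 0.5322519194368006 f [-0.7  7.3  9.7] w 0.01850801128882117 tq [ 1.48  0.23 -0.04]
```

Call:
{"op": "drive_tool", "data": {"deltas": [[[-0.0002,0.0008,0],0,0]]}}

```text
t: 12.6
tool_pos: [0.6515, 0.0073, 0.0957]
tool_rot: [0.99, 0.143, -0.0, -0.002]
wrist_force: [-0.4, 8.1, 9.4]
width: 0.0183
gripper_force: 42.9
```

```bash
python3 f.py
```

```text
t 12.6 local mm [34.6 -5. ] r 34.92898792337862 ang -2.9970910959533796 F tang(resist) 8.07691977876212 F radial 0.8293486140084624 f [-0.4  8.1  9.4] w 0.018322207922636814 tq [1.67 0.05 0.02]
```

Call:
{"op": "drive_tool", "data": {"deltas": [[[-0.0001,0.0008,0],0,0]]}}

```text
t: 12.68
tool_pos: [0.6516, 0.0067, 0.0957]
tool_rot: [0.99, 0.143, -0.0, -0.002]
wrist_force: [-0.5, 9.2, 9.4]
width: 0.0185
gripper_force: 43.0
```

```bash
python3 f.py
```

```text
t 12.6833 local mm [34.5 -5.7] r 34.962225363242375 ang -2.9785774803668286 F tang(resist) 9.144346984833634 F radial 0.7405522342738747 f [-0.5  9.2  9.4] w 0.018504773328852787 tq [1.74 0.19 0.05]
```

Call:
{"op": "drive_tool", "data": {"deltas": [[[-0.0001,0.0005,0],0,0]]}}

```text
t: 12.77
tool_pos: [0.6517, 0.0063, 0.0957]
tool_rot: [0.99, 0.143, -0.0, -0.002]
wrist_force: [-0.4, 9.4, 9.8]
width: 0.0187
gripper_force: 43.0
```

```bash
python3 f.py
```

```text
t 12.7667 local mm [34.4 -6.1] r 34.9708986211263 ang -2.9673867443595423 F tang(resist) 9.336832658630493 F radial 0.7034344928307471 f [-0.4  9.4  9.8] w 0.01866249572895198 tq [ 1.85  0.12 -0.  ]
```

Call:
{"op": "drive_tool", "data": {"deltas": [[[-0.0002,0.001,0],0,0]]}}

```text
t: 12.85
tool_pos: [0.6518, 0.0055, 0.0957]
tool_rot: [0.99, 0.143, -0.0, -0.002]
wrist_force: [-1.4, 9.8, 10.5]
width: 0.0185
gripper_force: 43.0
```

```bash
python3 f.py
```

```text
t 12.85 local mm [34.3 -6.8] r 34.932866441651925 ang -2.9461815488347436 F tang(resist) 9.881802755562784 F radial -0.43466724824934483 f [-1.4  9.8 10.5] w 0.018526212944256663 tq [2.11 0.15 0.03]
```

Call:
{"op": "drive_tool", "data": {"deltas": [[[-0.0001,0.0005,0],0,0],[[0,0,0],0,0]]}}

```text
t: 13.02
tool_pos: [0.6518, 0.0051, 0.0957]
tool_rot: [0.99, 0.143, -0.0, -0.002]
wrist_force: [-0.9, 9.7, 10.5]
width: 0.0187
gripper_force: 43.0
```

```bash
python3 f.py
```

```text
t 13.0167 local mm [34.2 -7.3] r 34.95356979110111 ang -2.932181600519183 F tang(resist) 9.725773623001444 F radial -0.03538561312368658 f [-0.9  9.7 10.5] w 0.018741130860670002 tq [1.97 0.1  0.01]
```

Call:
{"op": "drive_tool", "data": {"deltas": [[[-0.0002,0.001,0],0,0],[[0,0,0],0,0]]}}

```text
t: 13.18
tool_pos: [0.6519, 0.0043, 0.0957]
tool_rot: [0.99, 0.143, -0.0, -0.002]
wrist_force: [-1.5, 10.1, 10.4]
width: 0.0185
gripper_force: 43.0
```

```bash
python3 f.py
```

```text
t 13.1833 local mm [34.  -8.1] r 34.95386504113848 ang -2.9091846862932247 F tang(resist) 10.154704996284943 F radial -0.8394946829532167 f [-1.5 10.1 10.4] w 0.01854966456037769 tq [2.16 0.13 0.01]
```

Call:
{"op": "drive_tool", "data": {"deltas": [[[-0.0003,0.0015,0],0,0],[[0,0,0],0,0]]}}

```text
t: 13.35
tool_pos: [0.652, 0.0028, 0.0957]
tool_rot: [0.99, 0.143, -0.0, -0.002]
wrist_force: [-0.8, 10.9, 11.2]
width: 0.0179
gripper_force: 43.0
```

```bash
python3 f.py
```

```text
t 13.35 local mm [33.7 -9.5] r 34.985018825635436 ang -2.8675568721123845 F tang(resist) 10.915473310258314 F radial -0.513303521681001 f [-0.8 10.9 11.2] w 0.017941684209754564 tq [ 2.27  0.22 -0.01]
```

Resistance is 10.9 N at the crank, inside the 8–13 N window. I'll ease off, release, rise and go over the fin.

Call:
{"op": "drive_tool", "data": {"deltas": [[[0.0005,-0.003,0],0,0],[[0,0,0],0,0.6],[[0,0,0],0,0.6],[[0,0,0],0,0.6],[[0,0,0],0,0.6],[[0,0,-0.02],0,0.6],[[0,0,-0.034],0,0.6],[[-0.034,-0.0065,0],0,0.6],[[-0.034,0,0],0,0.6],[[-0.034,0,0],0,0.6],[[-0.0327,0,0],0,0.6],[[0,0,0],0,0.6],[[0,0,0],0,0.6]]}}

```text
t: 14.43
tool_pos: [0.5199, -0.0282, 0.1491]
tool_rot: [0.99, 0.141, -0.0, 0.0]
wrist_force: [0.4, -0.2, 0.9]
width: 0.0513
gripper_force: 0.0
```

```bash
python3 f.py; python3 - <<'E'
from h import *
s=read_state();im=get_image('wrist');c=im['color'].copy();L=lambda x,z:np.array([.617+x*.956,.002+x*.2926,z])
for p in(L(-.099,.067),L(-.119,.067),L(0,.083)):
    u,v=proj(im,p,s);cv2.circle(c,(int(u),int(v)),3,(255,0,255),1)
cv2.imwrite('pics/g.png',c)
E
```

```text
t 14.4333 local mm [-101.7   -0.5] r 101.67929538601541 ang -0.004604981104498875 F tang(resist) 0.27945134752127293 F radial -0.2915569343053509 f [ 0.4 -0.2  0.9] w 0.05129037901567389 tq [-0.01 -0.05  0.01]
```

View pics/g.png

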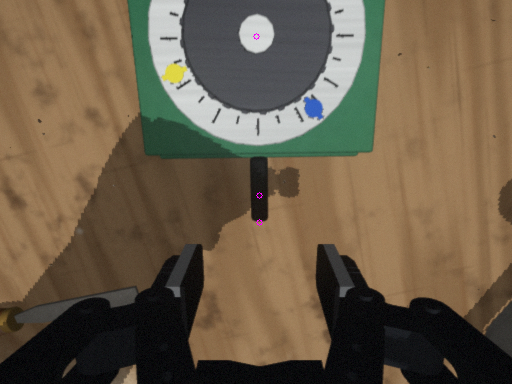

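The predicted points fall on the fin (260,195), its tip (260,222) and the hub (257,36). I'll descend and grip.

Call:
{"op": "drive_tool", "data": {"deltas": [[[0,-0.0005,0.03],0,0.6],[[0,0,0.03],0,0.6],[[0,0,0.03],0,0.6],[[0,0,0.025],0,0.6],[[0,0,0.002],0,0.6],[[0,0,0],0,0],[[0,0,0],0,0],[[0,0,0],0,0],[[0,0,0],0,0],[[0,0,0],0,0],[[0,0,0],0,0]]}}

```text
t: 15.4
tool_pos: [0.5226, -0.027, 0.0345]
tool_rot: [0.99, 0.143, 0.002, 0.0]
wrist_force: [-1.8, 4.7, 6.8]
width: 0.0113
gripper_force: 42.0
```

Call:
{"op": "drive_tool", "data": {"deltas": [[[-0.003,0,0],0,0],[[-0.003,0,0],0,0],[[-0.003,0,0],0,0],[[0,0,0],0,0]]}}

```text
t: 15.73
tool_pos: [0.5137, -0.0298, 0.0345]
tool_rot: [0.99, 0.143, 0.002, 0.0]
wrist_force: [-1.2, 3.3, 7.7]
width: 0.0116
gripper_force: 42.1
```

```bash
python3 f.py
```

```text
t 15.7333 local mm [-108.1   -0.2] r 108.0952294332588 ang -0.0016630883244879912 F tang(resist) -3.5265445702676685 F radial 0.20107320151784278 f [-1.2  3.3  7.7] w 0.011550081438417603 tq [0.71 0.45 0.43]
```

It followed 9 mm with little force, so the drawer slides. I'll pull on to the end.

Call:
{"op": "drive_tool", "data": {"deltas": [[[-0.004,0,0],0,0],[[-0.004,0,0],0,0],[[-0.004,0,0],0,0],[[-0.004,0,0],0,0],[[-0.004,0,0],0,0],[[-0.004,0,0],0,0],[[-0.004,0,0],0,0],[[-0.002,0,0],0,0],[[-0.001,0,0],0,0],[[0,0,0],0,0]]}}

```text
t: 16.57
tool_pos: [0.4844, -0.0388, 0.0345]
tool_rot: [0.99, 0.142, 0.002, 0.001]
wrist_force: [-1.0, 2.2, 8.1]
width: 0.0113
gripper_force: 42.1
```

```bash
python3 f.py
```

```text
t 16.5667 local mm [-138.8   -0.2] r 138.77138767012931 ang -0.0014563417004687985 F tang(resist) -2.4262355462462923 F radial 0.31850552779664754 f [-1.   2.2  8.1] w 0.01133782610929858 tq [0.53 0.05 0.46]
```

Call:
{"op": "drive_tool", "data": {"deltas": [[[-0.001,0,0],0,0],[[-0.001,0,0],0,0],[[0,0,0],0,0]]}}

```text
t: 16.82
tool_pos: [0.4844, -0.0388, 0.0346]
tool_rot: [0.99, 0.143, 0.004, 0.0]
wrist_force: [13.2, 6.8, -1.0]
width: 0.0115
gripper_force: 40.8
```

Call:
{"op": "drive_tool", "data": {"deltas": [[[0.0008,0,0],0,0],[[0,0,0],0,0.7],[[0,0,0],0,0.7],[[0,0,0],0,0.7],[[0,0,0],0,0.7],[[0,0,-0.01],0,0.7],[[0,0,-0.03],0,0.7],[[0,0,-0.04],0,0.7],[[0,0,-0.04],0,0.7],[[0,0,-0.02],0,0.7],[[0,0,0],0,0.7],[[0,0,0],0,0.7]]}}

```text
t: 17.82
tool_pos: [0.4824, -0.0392, 0.1744]
tool_rot: [0.99, 0.142, 0.001, 0.001]
wrist_force: [-0.2, 0.5, 0.3]
width: 0.0599
gripper_force: 0.0
```

```bash
python3 f.py; python3 - <<'E'
from h import *
s=read_state();im=get_image('wrist');c=im['color'].copy()
for x in(-.159,-.153):
    u,v=proj(im,np.array([.617+x*.956,.002+x*.2926,.067]),s);cv2.circle(c,(int(u),int(v)),2,(255,0,255),1)
cv2.imwrite('pics/k.png',c)
E
```

```text
t 17.8167 local mm [-1.408e+02 -1.000e-01] r 140.76047968973631 ang -0.0003759811496918388 F tang(resist) -0.5350187455672268 F radial 0.03942060255065775 f [-0.2  0.5  0.3] w 0.059858354519742724 tq [-0.11  0.02  0.09]
```

View pics/k.png

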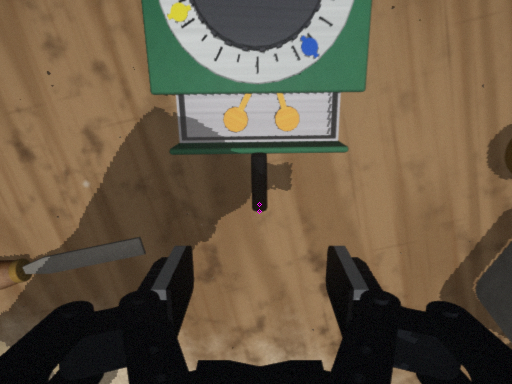

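The drawer is out with the keys showing, and the fin tip at (260,209) is at the full-out prediction. The pull also met the end stop (about 15 N), and the gripper is clear.

```bash
python3 -c "
from bench import ticket
print(ticket.hand_in())"
```

```text
the job is handed in; nothing more can be done
None
```

The lockbox is open: I dialled the combination, met the rubber stop at about 11 N, pulled the drawer out to its end stop, let go of the fin and handed the job in at about 18 s; no verdict came back.

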